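Check the brake lever's stop on the bench

ROBOT

A 6-joint arm with a two-finger parallel gripper is mounted at the origin on the work surface. World frame = base frame: x ahead of the robot, y to its left, z up, the work surface at z = 0. Lengths are in m, angles in degrees, forces in N, time in s.
With the tool pointing down it reaches from about 0.35 to 0.875 m from the base axis. Payload 4.2 kg.
Tool frame: the origin (TCP) lies midway between the tips of the shut fingers; the grasp point (between the pads) lies 19 mm behind it; z points along the fingers, y is the line along which they close (so a half turn about z gives the same grasp; the last joint's range is limited). The gripper opens to 85 mm and grips with 20 to 120 N. Pads are 22 mm wide; open, the fingers measure 114 mm over their backs; the gripper's body (76 mm by 85 mm) begins 54 mm behind the grasp point. The pads swing forward as they close: fully open they stand 13 mm farther back than shut.
Start: joints at [-56.287, 22.042, 0.453, 0, -68.411, -14.817], TCP at [0.202, -0.591, 0.196] pointing down, gripper open.
Joint ranges: [-179.83, 179.83], [-69.29, 118.12], [-61.27, 80.66], [-181.25, 117.63], [-171.15, -9.14], [-177.46, 177.46]. Speed limits (degrees/s): [159.86, 159.86, 180, 180, 180, 180].

INTERFACE

Orientations are given as a 3x3 rotation matrix whose columns are the frame's x, y, z axes.
In Python, from workcell import r gives the robot as it stands.
- The arm moves only by the shell command python3 -m handwheel 'ROWS' [FORCE]. ROWS is a JSON object of lists of equal length, an entry for each row: "gripper": the closure in counts, from 0 (fully open) to 255 (shut); "offset": the shift along the tool's x, y, z in m, a list of three; "turn": the turn about the tool's z in rad. A call has 1 to 12 rows; each row is the pose to reach, as a shift and turn from the pose commanded when the call began, along the tool's axes at that moment; what a row does not reach only later rows make up. A row lasts 1/8 s, in which the tool goes at most 62.5 mm and 10.7 degrees, less where a joint would pass 70% of its speed; a pose out of reach is approached as far as the arm can. A call with a gripper value outside its range is refused whole. The fingers move at their own pace and stop on an object; FORCE is the grip in N (left out, the last holds). Time passes only in rows, so rows that repeat a pose let the fingers close. It gives the time, the measured TCP pose, the force, the opening and the grip force at its end, in the units of the state.
- r.get_state(): the state, without advancing time (a new reading comes with each control period).
- r.camera(name): name is "side" or "top" or "wrist"; returns a dict with "color" (420x560x3 uint8, red, green, blue), "fx", "fy", "cx", "cy" (pixels), "view" (4x4, takes a point from world to camera coordinates). Camera axes: x right, y up, looking along -z (the intrinsics and any distortion apply to the point x, -y, -z); pixel columns grow to the right and rows downward; lengths in m; the calibration is good to about 2 mm. A picture is of the moment at which its call begins. There is no depth.
- r.job_done(): hands the job in; it is judged then, once.
The state is a dict: "time": time; "q": joint angles; "joint_velocities": joint speeds; "joint_efforts": joint torques, N m; "eef_pos": TCP position; "orientation": TCP orientation; "wrist_force": force on the tool from outside, world axes, zero at the start; "moment": the same for the moment, N m; "opening": opening from 0.0 (shut) to 1.0 (fully open); "finger_force": force on a finger pad.
Only numpy, scipy, OpenCV 4.12 (cv2) and the standard library are available. Lean on these libraries where they do the work, as an engineer would, in place of code of your own. Each camera call takes 0.05 s, during which the arm holds its last target. There are 200 camera calls.

TASK

Check the silver brake lever, the one with the white fluid reservoir: with the outside of the fingers press it in towards its grip until it comes up firm against its stop, hold it there a second, and let it spring all the way out. Then press it in the same way again and finish while still holding it against its stop, so that the gap to the bar can be seen. Only push it from its outer side, without pinching it or forcing it, do not touch the bar or its rubber grip, and leave the black clutch lever and the loose things on the bench alone.

Things in the scene. Friction and masses are not known exactly. Their poses are not given: they have to be found in the camera images.
- brake_unit: Brake control on a blue stand bolted to the bench. Origin under the base plate's centre, on the bench; z up. Base plate 120 x 90 x 12, post 35 x 30, dark clamp 50 x 34, top 162 above the bench. The bar lies along this body's y axis; lever on its -x side (robot side). White square reservoir, 54 x 54, centred at x = -10, y = -30, top 197 above the bench.
- brake_grip (a point): Centre of the black rubber grip on the bar, on its axis, 140 above the bench; the grip (radius 18, end flanges up to 22) runs 70 either way along this point's y axis, level. Lever fork on the bar near y = +87, reaching 70 out from the bar's axis.
- brake_press (a point): Middle of the silver brake lever blade, where fingers press, 105 from the pivot, 140 above the bench. Blade straight, 12 thick along this point's x, 16 high, from y = +100 (near the pivot) to a ball end of radius 9 at y = -57. Its -x face is the outer one, to be pressed towards +x. The axes turn with the lever. Space outside and below it is free.
- brake_pivot (a point): Pivot of the brake lever, on its vertical axis, 140 above the bench.
- brake_lever (a joint): Angle of the brake lever, rad: 0 fully out, 0.28 on its solid stop, growing anticlockwise from above as it is pressed. The pressing point moves about 29 mm; the spring needs about 2 N there at first, 5 N just before the stop, and returns the lever. On the stop the blade's end is still about 16 mm short of the grip.
- clutch_unit: Blue bench stand of the clutch control, the same in size and build as brake_unit but with no reservoir, a brass cable adjuster instead, and a black lever: to be left alone. Origin under its base plate's centre. The two stands may change places.
- clutch_lever (a joint): Angle of the black clutch lever, rad; it must stay at 0.
- wrench: Loose steel wrench lying on the bench, 170 long, under 20 high. Origin about its middle.
- carton: Loose yellow parts box, 50 x 75 x 40 high. Origin at the centre of its underside.
- jar: Loose jar with a red cap, diameter 60, 70 high. Origin at the centre of its underside.

How it is judged (in metres and radians):
On the way, in this order (a step that is already met when the one before it is completed fails the run):
1. the brake lever is pressed onto its stop by the fingers and held there for half a second (value of joint brake_lever above 0.25 rad and contact force between the fingers and brake_lever above 2 N), for 0.5 s.
2. the brake lever is let all the way out (value of joint brake_lever below 0.03 rad), for 0.1 s.
3. the brake lever is pressed onto its stop again (all of step 1), for 0.3 s.
At the end, for the whole second after the job is handed in: The fingers hold the brake lever on its stop (within 0.03 rad, that is about 3 mm at the blade) with at least 2 N; the clutch lever is out and the loose things are within 20 mm of where they stood (all of step 3 and value of joint clutch_lever below 0.05 rad and distance of each of wrench, carton, jar from where it was at the start of the episode below 0.02 m); the arm keeps its last pose, push and grip.
It fails at once if the lever is straddled, pinched or pulled between the fingers instead of being pressed from its outer side (contact force between the fingers and brake_lever above 1 N and x of the grasp point in the frame of brake_press above -0.003 m).
It fails at once if the lever is forced (over 45 N) (contact force between anything else and brake_lever above 45 N).
It fails at once if the fingers or the arm press on the bar or its grip (contact force between anything else and brake_unit_c0 above 2 N or contact force between anything else and brake_unit_c1 above 2 N or contact force between anything else and brake_unit_c2 above 2 N or contact force between anything else and brake_unit_c3 above 2 N).
It fails at once if the clutch lever is pressed (value of joint clutch_lever above 0.08 rad).
It fails at once if a loose thing is moved or lifted (distance of any of wrench, carton, jar from where it was at the start of the episode above 0.03 m).
It also fails if it takes over 38 s, if anything falls off the work surface, if the arm or the gripper's body presses on something with over 40 N, if the wrist force passes 120 N, or if a joint passes its speed limit or range.

## Working session

There is one attempt and no reset: what is moved stays moved. The work goes in short steps, Python scripts to look and compute and a shell command to move; the robot and the scene stay as the last step left them, time stands still between calls to the robot, and variables do not carry over. Pictures are saved under pics/ and viewed, at most 10 in all, crops included, and the job is handed in when it is done.

```bash
mkdir -p pics
python3 - <<'E'
from workcell import r
import cv2,json
for n in("top","side"):
    c=r.camera(n); cv2.imwrite(f"pics/{n}0.png",c["color"][:,:,::-1]); print(n,c["fx"],c["fy"],c["cx"],c["cy"],c["view"], [k for k in c])
s=r.get_state(); print(s)
E
```

```text
top 421.82950120412056 421.82950120412056 280.6780166750724 199.04014216342262 [[ 0.0233954  -0.99946832  0.02270996 -0.01291053]
 [ 0.98195784  0.02723745  0.18712809 -0.59541222]
 [-0.18764716  0.01792229  0.98207298 -0.9881032 ]
 [ 0.          0.          0.          1.        ]] ['color', 'fx', 'fy', 'cx', 'cy', 'view']
side 389.25353946254893 389.25353946254893 288.045800867149 213.16640475405578 [[-0.88605904 -0.46340393 -0.01249721  0.49474793]
 [ 0.33843391 -0.66506085  0.66570005 -0.24905102]
 [-0.31679942  0.58562007  0.74611478 -0.80675546]
 [ 0.          0.          0.          1.        ]] ['color', 'fx', 'fy', 'cx', 'cy', 'view']
{'time': 0.1, 'q': array([-5.62890460e+01,  2.20877614e+01,  3.87872432e-01, -2.28818480e-02,
       -6.84112962e+01, -1.48145924e+01]), 'joint_velocities': array([-0.06191612, -0.07003551,  0.17838605,  0.14587386, -0.0452731 ,
        0.02415228]), 'joint_efforts': array([-1.96108404e-04, -3.93319273e+01,  1.88929027e+01,  4.19797897e+00,
       -2.62897935e-03, -1.71318866e-07]), 'eef_pos': array([ 0.20220461, -0.59077072,  0.19492434]), 'orientation': array([[-9.46153568e-01, -3.23717215e-01, -7.68088813e-04],
       [-3.23718097e-01,  9.46151827e-01,  1.82031474e-03],
       [ 1.37461414e-04,  1.97094154e-03, -9.99998048e-01]]), 'wrist_force': array([0.0303357 , 0.18590199, 0.58233341]), 'moment': array([-0.01338787, -0.02238492,  0.01753257]), 'finger_force': 0.0, 'opening': 0.99711010301767}
```

View pics/top0.png

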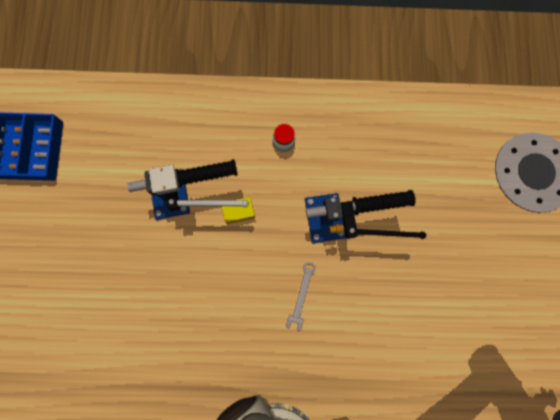

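View pics/side0.png

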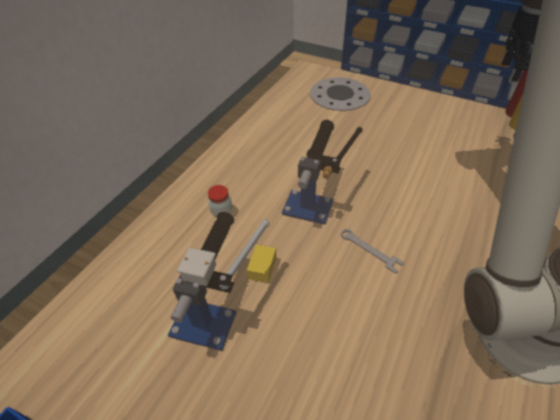

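The top view shows the brake (white reservoir at 162,180), its lever running from the pivot at about (171,202) to the ball at (245,203), and the carton under it at (238,210). The clutch is at about (340,215), the wrench at (302,297) and the jar at (284,138). I'll enlarge the brake.

Run:
```python
import cv2
a=cv2.imread("pics/top0.png")[150:230,120:260]; b=cv2.imread("pics/side0.png")[205:300,165:285]
a=cv2.resize(a,None,fx=5.5,fy=5.5,interpolation=cv2.INTER_CUBIC); b=cv2.resize(b,None,fx=6,fy=6,interpolation=cv2.INTER_CUBIC)
cv2.imwrite("pics/top1.png",a);cv2.imwrite("pics/side1.png",b)
```

```text
(no output)
```

View pics/top1.png

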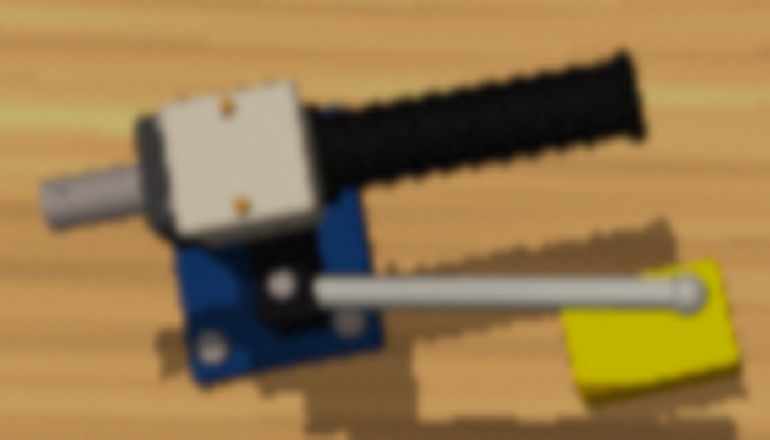

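View pics/side1.png

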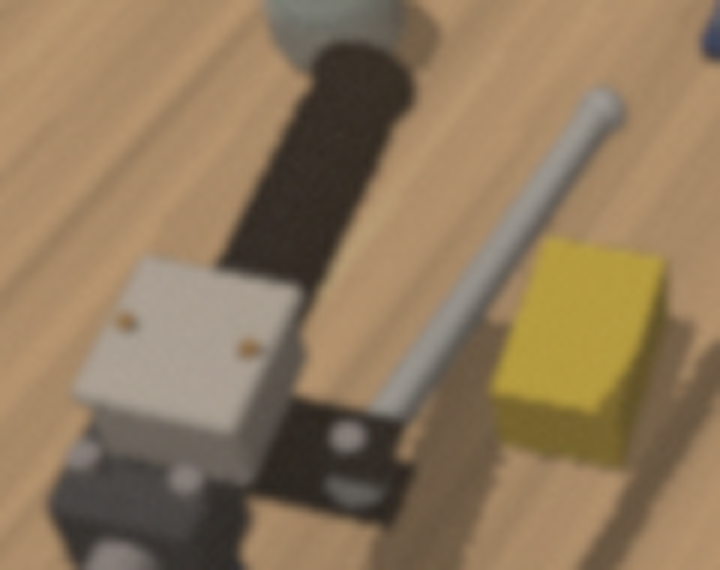

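The ball is at (245.3,203.1) in the top view and (265.5,223.0) in the side view. The pivot cap is at (171.4,201.8) and (222.8,277.7).

```bash
cat > h.py <<'E'
import numpy as np
from workcell import r
C={}
def cam(n):
    if n not in C: C[n]=r.camera(n)
    return C[n]
def ray(n,u,v):
    c=cam(n); V=np.array(c["view"]); R=V[:3,:3]
    return -R.T@V[:3,3], R.T@np.array([(u-c["cx"])/c["fx"],-(v-c["cy"])/c["fy"],-1])
def atz(n,u,v,z):
    o,d=ray(n,u,v); return o+d*(z-o[2])/d[2]
def tri(a,b):
    A=[];y=[]
    for n,u,v in(a,b):
        o,d=ray(n,u,v); d=d/np.linalg.norm(d);P=np.eye(3)-np.outer(d,d);A.append(P);y.append(P@o)
    return np.linalg.lstsq(np.vstack(A),np.hstack(y),rcond=None)[0]
E
python3 - <<'E'
from h import *
np.set_printoptions(precision=4,suppress=True)
b=atz("top",245.3,203.1,.142);b2=tri(("top",245.3,203.1),("side",265.5,223))
p=tri(("top",171.4,201.8),("side",222.8,277.7))
print(b,b2,atz("side",265.5,223,.14),p,np.linalg.norm(b2[:2]-p[:2]))
p=atz("top",171.4,201.8,p[2]);u=(b-p)[:2];u/=np.linalg.norm(u)
print(u,np.degrees(np.arctan2(u[1],u[0])))
# grip axis ends (top view centre line): left end & right end
for t in[(335,147),(632,97)]:
    print(atz("top",120+t[0]/5.5,150+t[1]/5.5,.14))
for n,u,v,z in[("top",284,133,.07),("top",238,209,.04)]:print(atz(n,u,v,z))
R=r.get_state()["orientation"];print(R)
E
```

```text
[0.5676 0.0836 0.142 ] [0.5679 0.0837 0.1375] [0.5661 0.0853 0.14  ] [0.5642 0.2472 0.1533] 0.16352849203378164
[ 0.022  -0.9998] -88.7366793025297
[0.6251 0.233  0.14  ]
[0.6502 0.1109 0.14  ]
[ 0.7625 -0.0019  0.07  ]
[0.5704 0.108  0.04  ]
[[-0.9461 -0.3237 -0.0005]
 [-0.3237  0.9461  0.0012]
 [ 0.0001  0.0013 -1.    ]]
```

Lever geometry: pivot (0.564,0.247), press point about (0.566,0.142), push direction about world +x. At the stop the push direction is about 17° from +x, which already matches the tool's -x. I'll shut the gripper, lift, and swing over to the outer side.

```bash
python3 -m handwheel '{"gripper":[255,255,255,255,255,255,255,255,255,255,255,255],"offset":[[0,0,-0.05],[-0.04,0.045,-0.07],[-0.08,0.09,-0.07],[-0.12,0.135,-0.07],[-0.16,0.18,-0.07],[-0.20,0.225,-0.07],[-0.24,0.27,-0.07],[-0.28,0.315,-0.07],[-0.32,0.36,-0.07],[-0.36,0.405,-0.07],[-0.40,0.45,-0.07],[-0.44,0.495,-0.07]],"turn":[0,0,0,0,0,0,0,0,0,0,0,0]}' 40
python3 -m handwheel '{"gripper":[255,255,255,255,255],"offset":[[-0.03,0.035,0],[-0.06,0.07,0],[-0.081,0.099,0],[-0.081,0.099,0],[-0.081,0.099,0]],"turn":[0,0,0,0,0]}'
```

```text
time: 1.7
eef_pos: [0.4586, 0.0215, 0.2662]
orientation: [[-0.946, -0.324, 0.001], [-0.324, 0.946, 0.0], [-0.001, 0.0, -1.0]]
wrist_force: [0.4, 0.2, 0.2]
opening: -0.001
finger_force: 0.0
time: 2.33
eef_pos: [0.5026, 0.139, 0.2657]
orientation: [[-0.946, -0.324, -0.001], [-0.324, 0.946, -0.0], [0.001, -0.0, -1.0]]
wrist_force: [-0.6, -0.7, -0.1]
opening: 0.003
finger_force: 0.0
```

```bash
python3 -m handwheel '{"gripper":[255,255,255,255,255],"offset":[[0,0,0.05],[0,0,0.1],[0,0,0.143],[0,0,0.143],[0,0,0.143]],"turn":[0,0,0,0,0]}'
python3 - <<'E'
from workcell import r
import cv2
for n,s in(("top",(slice(140,240),slice(120,260))),("wrist",None)):
    a=r.camera(n)["color"][:,:,::-1]
    a=cv2.resize(a[s],None,fx=5.5,fy=5.5,interpolation=cv2.INTER_CUBIC) if s else a
    cv2.imwrite(f"pics/{n}2.png",a)
E
```

```text
time: 2.95
eef_pos: [0.5043, 0.1394, 0.125]
orientation: [[-0.946, -0.324, 0.003], [-0.324, 0.946, 0.001], [-0.003, -0.0, -1.0]]
wrist_force: [-0.1, -0.1, 0.0]
opening: 0.0
finger_force: 0.0
```

View pics/wrist2.png

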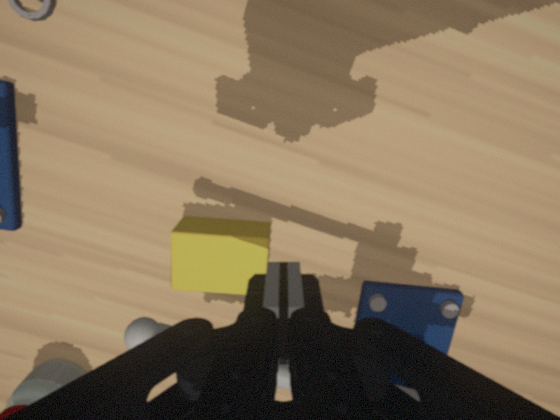

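View pics/top2.png

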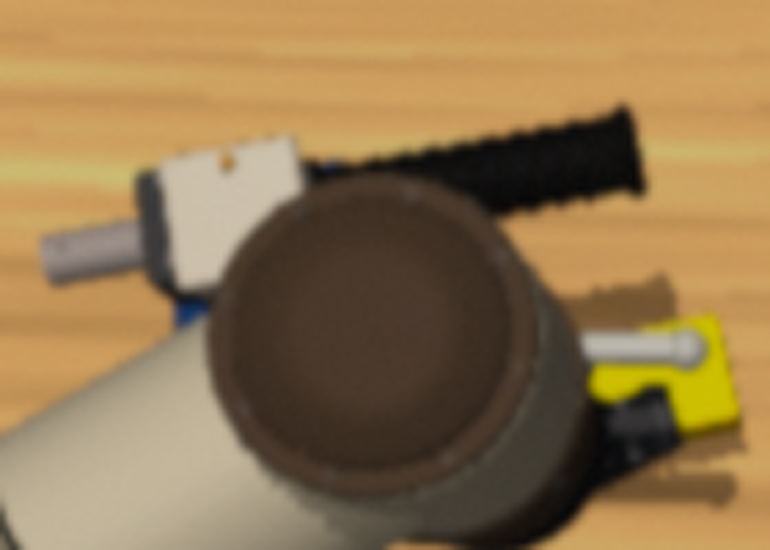

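The wrist view shows the closed fingers in the free space on the outer side. The ball (145,333) and blade are ahead of them, and the carton is clear below. I'll press gently to just short of the stop.

```bash
python3 -m handwheel '{"gripper":[255,255,255,255,255,255,255,255],"offset":[[-0.017,-0.005,0],[-0.034,-0.01,0],[-0.042,-0.012,0],[-0.049,-0.014,0],[-0.056,-0.016,0],[-0.063,-0.018,0],[-0.063,-0.018,0],[-0.063,-0.018,0]],"turn":[0,0,0,0,0,0,0,0]}'
```

```text
time: 4.05
eef_pos: [0.5682, 0.1427, 0.1228]
orientation: [[-0.946, -0.324, -0.0], [-0.324, 0.946, -0.0], [0.0, 0.0, -1.0]]
wrist_force: [-0.6, 0.7, 0.3]
opening: 0.002
finger_force: 0.0
```

```bash
python3 -m handwheel '{"gripper":[255,255,255,255],"offset":[[-0.004,0,0],[-0.008,0,0],[-0.008,0,0],[-0.008,0,0]],"turn":[0,0,0,0]}'
python3 - <<'E'
from workcell import r
import cv2
a=r.camera("top")["color"][140:240,120:260,::-1]
b=r.camera("side")["color"][205:305,165:305,::-1]
cv2.imwrite("pics/m3.png",cv2.resize(cv2.vconcat([a,b]),None,fx=3,fy=3,interpolation=cv2.INTER_CUBIC)); print(r.get_state()["wrist_force"])
E
```

```text
time: 4.55
eef_pos: [0.5759, 0.1454, 0.1228]
orientation: [[-0.946, -0.324, -0.0], [-0.324, 0.946, -0.0], [0.0, 0.0, -1.0]]
wrist_force: [0.4, -0.1, 0.0]
opening: 0.002
finger_force: 0.0
[-0.12522626 -0.60527489 -0.66654636]
```

View pics/m3.png

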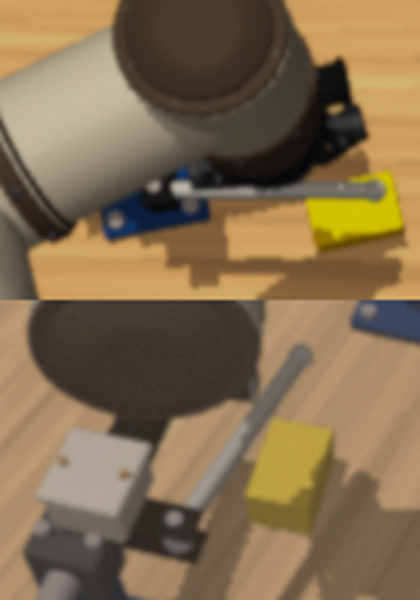

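The picture contradicts what I expected. The ball is still at about (245.7,203.3) in the top view, so the lever hasn't moved, and the wrist force is zero. I'll project the TCP into the views to see where the fingers are relative to the lever.

Run:
```python
from h import *
import cv2
np.set_printoptions(precision=3,suppress=True)
s=r.get_state();T=s["eef_pos"];print(T,s["q"])
def proj(n,X):
    c=cam(n);V=np.array(c["view"]);q=V[:3,:3]@X+V[:3,3];return np.array([c["cx"]-c["fx"]*q[0]/q[2],c["cy"]+c["fy"]*q[1]/q[2]])
b=np.array([.568,.0837,.14]);p=np.array([.564,.247,.14])
for n in("top","side","wrist"):
    V=np.array(cam(n)["view"]);print(n,"cam at",-V[:3,:3].T@V[:3,3],"TCP",proj(n,T),"tcp+8cm",proj(n,T+[0,0,.08]),"ball",proj(n,b),"pivot",proj(n,p))
a=cam("wrist")["color"][:,:,::-1];b=cam("side")["color"][190:300,150:296,::-1]
cv2.imwrite("pics/m4.png",np.hstack([cv2.resize(a,(400,300)),cv2.resize(b,(398,300))]))
```

```text
[0.576 0.145 0.123] [  29.773   22.506   -9.968   -0.003  -57.534 -100.876]
top cam at [0.4   0.021 1.082] TCP [219.14  200.332] tcp+8cm [214.59  193.385] ball [245.324 203.093] pivot [172.828 202.878]
side cam at [0.267 0.536 0.774] TCP [247.606 246.237] tcp+8cm [243.882 221.318] ball [265.122 222.177] pivot [223.974 281.492]
wrist cam at [0.503 0.12  0.301] TCP [283.228 248.109] tcp+8cm [283.494 350.182] ball [158.845 206.804] pivot [488.406 303.032]
```

View pics/m4.png

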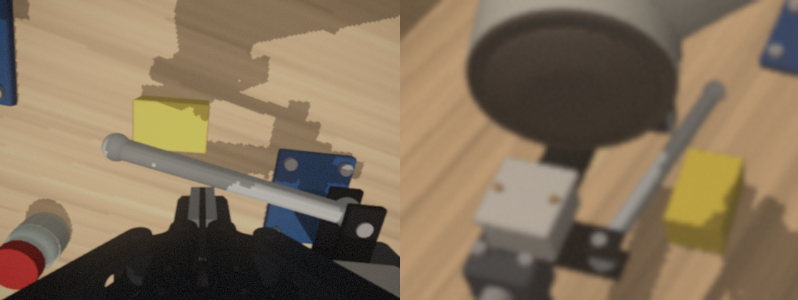

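The wrist view shows the closed fingertips at about (283,263) full-scale, already past the unmoved lever, which crosses that column at about row 243, and with no force. So the tips seem to have passed above the blade and stand higher than the nominal TCP. I'll lift straight up, back off to the outer side, and press lower.

```bash
python3 -m handwheel '{"gripper":[255,255,255,255,255,255],"offset":[[0,0,-0.03],[0,0,-0.06],[0.04,0.01,-0.06],[0.08,0.02,-0.06],[0.08,0.02,-0.06],[0.08,0.02,-0.06]],"turn":[0,0,0,0,0,0]}'
python3 - <<'E'
from h import *
import cv2
np.set_printoptions(precision=4,suppress=True)
T=r.get_state()["eef_pos"]
def proj(n,X):
    c=cam(n);V=np.array(c["view"]);q=V[:3,:3]@X+V[:3,3];return np.array([c["cx"]-c["fx"]*q[0]/q[2],c["cy"]+c["fy"]*q[1]/q[2]]),-q[2]
R=r.get_state()["orientation"]
print(T,cam("wrist")["fx"])
for dz in(0,.01,.02,.03): print(dz,[proj("wrist",T+R@np.array([sx,sy,-dz]))[0] for sx,sy in((0,0),(.011,0),(-.011,0),(0,.0145),(0,-.0145))])
a=cam("wrist")["color"][225:345,200:360,::-1];cv2.imwrite("pics/m5.png",cv2.resize(a,None,fx=5,fy=5,interpolation=cv2.INTER_CUBIC))
E
```

```text
time: 5.55
eef_pos: [0.4944, 0.1387, 0.1835]
orientation: [[-0.946, -0.324, 0.001], [-0.324, 0.946, 0.001], [-0.002, 0.0, -1.0]]
wrist_force: [0.5, -0.2, -0.8]
opening: 0.001
finger_force: 0.0
[0.4944 0.1387 0.1835] 376.13806448089747
0 [array([283.1957, 248.2284]), array([283.1938, 228.0984]), array([283.1974, 267.6858]), array([311.4318, 248.2167]), array([254.9575, 248.2401])]
0.01 [array([283.2151, 256.3531]), array([283.2135, 235.3054]), array([283.2166, 276.6616]), array([312.919 , 256.3404]), array([253.5089, 256.3657])]
0.02 [array([283.2366, 265.3688]), array([283.2353, 243.318 ]), array([283.2378, 286.6035]), array([314.5693, 265.3551]), array([251.9014, 265.3824])]
0.03 [array([283.2606, 275.4306]), array([283.2598, 252.2793]), array([283.2615, 297.6764]), array([316.4111, 275.4157]), array([250.1074, 275.4455])]
```

View pics/m5.png

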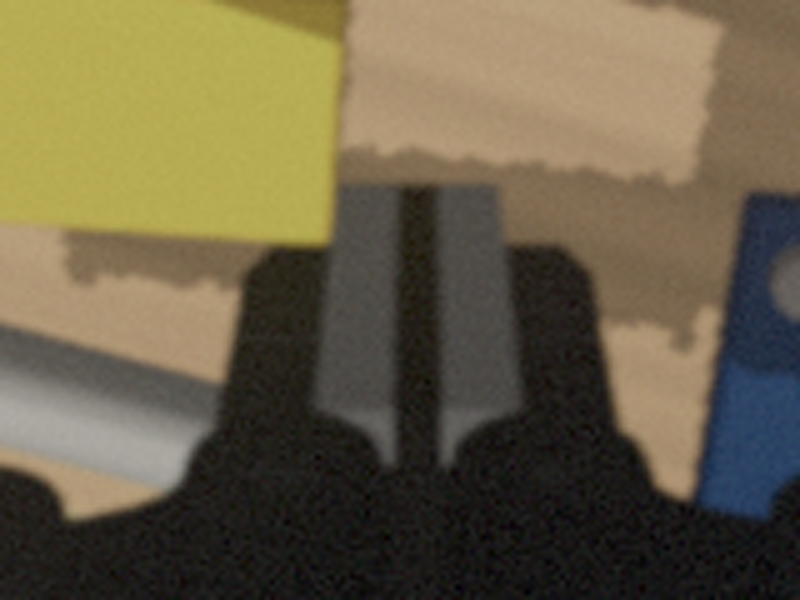

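The tip edge is at about row 262 and the nominal TCP projects to row 248, so the real tips are well above the nominal TCP. That explains the miss. I'll go down to TCP z of about 0.088, which keeps the body above the grip, and press again.

```bash
python3 -m handwheel '{"gripper":[255,255,255,255],"offset":[[0,0,0.05],[0,0,0.096],[0,0,0.096],[0,0,0.096]],"turn":[0,0,0,0]}'
python3 -m handwheel '{"gripper":[255,255,255,255,255,255,255,255],"offset":[[-0.017,-0.005,0],[-0.034,-0.01,0],[-0.043,-0.013,0],[-0.050,-0.015,0],[-0.056,-0.016,0],[-0.062,-0.018,0],[-0.062,-0.018,0],[-0.062,-0.018,0]],"turn":[0,0,0,0,0,0,0,0]}'
```

```text
time: 6.1
eef_pos: [0.4957, 0.139, 0.0882]
orientation: [[-0.946, -0.324, 0.002], [-0.324, 0.946, 0.0], [-0.002, -0.0, -1.0]]
wrist_force: [0.2, -0.6, 0.4]
opening: 0.004
finger_force: 0.0
time: 7.1
eef_pos: [0.5578, 0.1413, 0.0868]
orientation: [[-0.946, -0.324, -0.001], [-0.324, 0.946, -0.0], [0.001, -0.0, -1.0]]
wrist_force: [-3.1, -2.3, 2.7]
opening: -0.0
finger_force: 1.4
```

Contact now. Continuing to the stop.

```bash
python3 -m handwheel '{"gripper":[255,255,255,255,255],"offset":[[-0.005,-0.001,0],[-0.01,-0.002,0],[-0.015,-0.003,0],[-0.015,-0.003,0],[-0.015,-0.003,0]],"turn":[0,0,0,0,0]}'
python3 - <<'E'
from workcell import r
import cv2
for n in("top","wrist","side"): cv2.imwrite(f"pics/{n}6.png",r.camera(n)["color"][:,:,::-1])
s=r.get_state();print(s["eef_pos"],s["wrist_force"])
E
```

```text
time: 7.72
eef_pos: [0.5734, 0.1434, 0.0869]
orientation: [[-0.946, -0.324, -0.0], [-0.324, 0.946, -0.0], [0.0, -0.0, -1.0]]
wrist_force: [-3.3, -2.5, 2.7]
opening: -0.001
finger_force: 2.1
[0.5732288  0.14336566 0.08687651] [-3.9226466  -2.72510689  2.021733  ]
```

```bash
python3 -m handwheel '{"gripper":[255,255,255,255],"offset":[[-0.003,0,0],[-0.005,0,0],[-0.005,0,0],[-0.005,0,0]],"turn":[0,0,0,0]}'
python3 -m handwheel '{"gripper":[255,255,255,255],"offset":[[-0.002,0,0],[-0.004,0,0],[-0.004,0,0],[-0.004,0,0]],"turn":[0,0,0,0]}'
```

```text
time: 8.38
eef_pos: [0.5777, 0.1444, 0.0869]
orientation: [[-0.946, -0.324, -0.001], [-0.324, 0.946, -0.001], [0.001, -0.001, -1.0]]
wrist_force: [-4.8, -3.8, 3.7]
opening: -0.001
finger_force: 2.5
time: 8.88
eef_pos: [0.5779, 0.1444, 0.0868]
orientation: [[-0.946, -0.323, -0.008], [-0.323, 0.946, -0.004], [0.009, -0.001, -1.0]]
wrist_force: [-12.3, -4.9, 9.7]
opening: -0.0
finger_force: 6.6
```

Run:
```python
from workcell import r
import cv2,numpy as np
w=r.camera("wrist")["color"][150:360,60:480,::-1];s=r.camera("side")["color"][195:300,165:305,::-1]
t=r.camera("top")["color"][140:240,120:260,::-1]
f=lambda a,sz:cv2.resize(a,sz,interpolation=cv2.INTER_CUBIC)
cv2.imwrite("pics/m7.png",np.vstack([f(w,(700,350)),np.hstack([f(s,(350,245)),f(t,(350,245))])]))
```

```text
(no output)
```

View pics/m7.png

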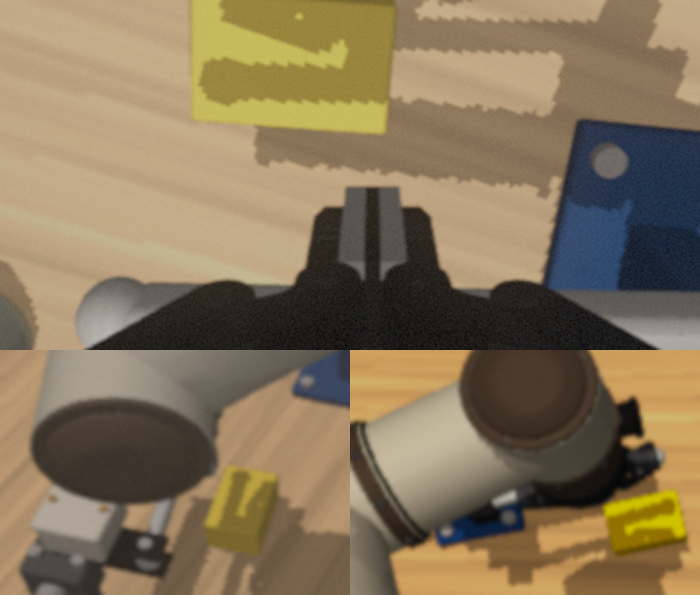

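The wrist view shows the blade lying along the backs of the fingers, ball at about (131,341) in full-frame pixels, with the fingertips reaching well below it. I'll hold, and check the angle against that ball position.

```bash
python3 -m handwheel '{"gripper":[255,255,255,255,255,255,255,255],"offset":[[-0.001,0,0],[-0.001,0,0],[-0.001,0,0],[-0.001,0,0],[-0.001,0,0],[-0.001,0,0],[-0.001,0,0],[-0.001,0,0]],"turn":[0,0,0,0,0,0,0,0]}'
python3 - <<'E'
from h import *
c=cam("wrist");V=np.array(c["view"])
for a in(0,.2,.25,.28,.31):
    t=np.radians(-88.7)+a;X=np.array([.564+.1625*np.cos(t),.247+.1625*np.sin(t),.14]);q=V[:3,:3]@X+V[:3,3]
    print(a,c["cx"]-c["fx"]*q[0]/q[2],c["cy"]+c["fy"]*q[1]/q[2])
E
```

```text
time: 10.02
eef_pos: [0.578, 0.1443, 0.0868]
orientation: [[-0.946, -0.323, -0.01], [-0.323, 0.946, -0.005], [0.011, -0.001, -1.0]]
wrist_force: [-14.0, -5.2, 10.4]
opening: 0.0
finger_force: 7.7
0 133.55521942953234 230.1613563193264
0.2 125.64512324998597 308.8239464103543
0.25 126.46446965209725 327.2984475369461
0.28 127.44594273752861 338.12870020229616
0.31 128.78104374042408 348.76246561501483
```

Measured row 341 against 338 predicted for 0.28 rad, so the lever is on its stop and held. Now release fully, then press again.

```bash
python3 -m handwheel '{"gripper":[255,255,255,255,255,255,255,255],"offset":[[0.012,0.003,0],[0.025,0.006,0],[0.04,0.01,0],[0.055,0.014,0],[0.06,0.015,0],[0.06,0.015,0],[0.06,0.015,0],[0.06,0.015,0]],"turn":[0,0,0,0,0,0,0,0]}'
python3 - <<'E'
from workcell import r
import cv2
a=r.camera("top")["color"]; b=cv2.imread("pics/top0.png")[:,:,::-1]
s=(slice(196,210),slice(238,252)); print(abs(a[s].astype(int)-b[s]).mean(), r.get_state()["wrist_force"])
E
```

```text
time: 11.08
eef_pos: [0.5218, 0.1416, 0.0868]
orientation: [[-0.946, -0.324, 0.0], [-0.324, 0.946, 0.0], [-0.0, 0.0, -1.0]]
wrist_force: [-0.2, -0.8, -0.2]
opening: -0.003
finger_force: 0.0
17.785714285714285 [ 0.2518279   0.04716228 -0.05222806]
```

Run:
```python
from workcell import r
import cv2
a=cv2.cvtColor(r.camera("top")["color"],cv2.COLOR_RGB2GRAY); b=cv2.imread("pics/top0.png",0)
t=b[197:209,237:251]
m=cv2.matchTemplate(a[185:220,225:262],t,cv2.TM_CCOEFF_NORMED); _,v,_,p=cv2.minMaxLoc(m); print(v,p[0]+225-237,p[1]+185-197)
```

```text
0.47537076473236084 0 0
```

```bash
python3 -m handwheel '{"gripper":[255,255,255,255,255,255,255,255,255,255,255,255],"offset":[[-0.015,-0.004,0],[-0.025,-0.006,0],[-0.033,-0.008,0],[-0.040,-0.010,0],[-0.046,-0.012,0],[-0.051,-0.013,0],[-0.056,-0.014,0],[-0.059,-0.015,0],[-0.060,-0.015,0],[-0.060,-0.015,0],[-0.060,-0.015,0],[-0.060,-0.015,0]],"turn":[0,0,0,0,0,0,0,0,0,0,0,0]}'
```

```text
time: 12.68
eef_pos: [0.5774, 0.1458, 0.0859]
orientation: [[-0.946, -0.323, -0.011], [-0.323, 0.946, -0.003], [0.012, 0.001, -1.0]]
wrist_force: [-15.2, 2.6, 6.7]
opening: -0.004
finger_force: 6.9
```

The released ball matched its original place (zero shift), and the lever is back on its stop at about 15 N. I'll hold a little longer and hand in.

```bash
python3 -m handwheel '{"gripper":[255,255,255,255,255,255],"offset":[[0,0,0],[0,0,0],[0,0,0],[0,0,0],[0,0,0],[0,0,0]],"turn":[0,0,0,0,0,0]}' && python3 -c "
from workcell import r
print(r.job_done())"
```

```text
time: 13.42
eef_pos: [0.5774, 0.1458, 0.086]
orientation: [[-0.946, -0.323, -0.011], [-0.323, 0.946, -0.003], [0.012, 0.001, -1.0]]
wrist_force: [-15.1, 2.3, 7.2]
opening: 0.0
finger_force: 6.9
the job is handed in; nothing more can be done
None
```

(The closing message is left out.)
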